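# Spring clip onto the copy stand

## Task

Take the spring clip off its rack by squeezing its two wings, and keep it squeezed open while you lower it astride the copy stand's board and the loose card standing against it, in the notch in the board's top edge. With the jaws still open press the clip gently down on the sprung saddle in the notch until you feel it bottom on its stop (about 10 N, kept for half a second, never more than 20 N). Then let go of the wings, keeping the saddle pressed down as they swing out, so that the jaws grip board and card together and hold the saddle down, and move away; leave the card standing in its ledge, and the mug and the notebook where they are.

Things in the scene. Friction and masses are not known exactly. Their poses are not given: they have to be found in the camera images.
- clip: Steel spring clip, 70 g, standing upright astride the rack's strip, wings up. Origin: middle of its throat, the flat underside of its crossbar (8 mm along x, 36 mm along y, 14 mm tall); z up, x the direction in which wings and jaws move (both sides alike: either way round is fine). Squeezing the wings together along x swings the jaws open; the spring closes them again.
- wings (a point): Middle between the clip's two wings, 38 mm above the clip's origin: a good place for the middle of the finger pads. The wings, 30 mm wide (y), end 50 mm (closed) to 56 mm (open) above the origin; closed they lean out to 51 mm over the outside at the top, fully open they stand parallel, 24 mm over the outside. Some 5 N starts to open them, some 12 N holds them fully open; a squeeze of 25 N is safe.
- jaws (a point): Middle between the two round jaw lips (6 mm thick, 30 mm wide along y), 22 mm below the clip's origin; the lips end 25 mm below it. They are 5 mm apart when closed, 23 mm apart when fully open.
- wing_a (a joint): How far each side of the clip is swung, rad: 0 closed, 0.3 fully open; about 0.06 when gripping board and card (9 mm). As the wings swing out, their outer faces sink towards the clip's origin by some 3 mm, so fingers kept at one height draw the clip up: follow down with a light push while letting go.
- rack: Fixed wooden foot 80 x 100 x 15 mm (x, y, z) with an upright steel strip 4 mm thick (x), 60 mm wide (y), its top edge 80 mm above the table; the clip sits astride the strip, its throat on the top edge. Origin: centre of the underside; z up.
- stand: Fixed copy stand: wooden foot 80 x 160 x 15 mm (x, y, z), upright plywood board 150 mm wide (y), 5 mm thick (x from -4.5 to +0.5 mm), top edge 153 mm above the table with a notch 39 mm wide, 13 mm deep in its middle. A ledge strip 40 mm high on the board's +x side keeps the loose card. Origin: centre of the foot's underside; z up, x square to the board, towards the card.
- notch (a point): Middle of the notch floor, 140 mm above the table, centred across the thickness of board and card together; axes as the stand's. A fixed point: it does not show how high the saddle is set. When home, the clip's origin is straight above here, by 0 to 6 mm, its y along the notch's y.
- card: Loose stiff white card 110 mm wide (y), 115 mm tall, 4 mm thick (x), standing on the stand's foot against the +x face of the board; it may lean up to 3 mm away at the top. Its top edge is 10 mm below the notch floor. Origin: middle of its lower edge; z up.
- mug: White mug, 84 mm across, 95 mm tall; bystander. Origin: centre of its underside.
- notebook: Closed spiral notebook, 148 x 105 x 16 mm; bystander. Origin: centre of its underside.
- saddle (a joint): Steel saddle plate (35 mm wide, 5 mm thick) in the notch, on which the clip's throat presses: m pushed down, 0 free, 0.004 at its stop; its spring takes 2 N to start, 4 N at the stop, then it is hard. The height of its stop differs each time, 0 to 6 mm above the notch floor, and is not measured: feel for it. The gripping jaws hold it down by friction.

How it is judged:
By the outcome, as a careful person would: the job done as asked, in the order asked, and still so for the second after the job is handed in, with the robot touching nothing.
It also fails if it takes over 72 s, if anything falls off the work surface, if the arm or the gripper's body presses on something with over 40 N, if the wrist force passes 120 N, or if a joint passes its speed limit or range.

## Robot

A 7-joint arm with a two-finger parallel gripper is mounted at the origin on the work surface. World frame = base frame: x ahead of the robot, y to its left, z up, the work surface at z = 0. Lengths are in m, angles in rad, forces in N, time in s.
With the tool pointing down it reaches from about 0.425 to 0.875 m from the base axis. Payload 4.7 kg.
Tool frame: the origin (TCP) lies at the very end of the fingers, on their centre line; the grasp point (between the pads) lies 19 mm behind it; z points along the fingers, y is the line along which they close (so a half turn about z gives the same grasp; the last joint's range is limited). The gripper opens to 87 mm and grips with 3 to 60 N. Pads are 19 mm wide; open, the fingers measure 117 mm over their backs; the gripper's body (75 mm by 190 mm) begins 51 mm behind the grasp point.
Start: joints at [-1.259, 0.321, -0.07, 1.45, 0.023, 1.371, -0.057], TCP at [0.191, 0.621, 0.223] pointing down, gripper open.
Joint ranges: [-2.86, 2.86], [-0.3, 2.09], [-1.38, 1.24], [0.06, 2.45], [-1.56, 4.7], [0.09, 2.05], [-2.69, 2.69]. Speed limits (rad/s): [2.57, 2.57, 3.14, 3.14, 3.14, 3.14, 3.14].

## Interface

Orientations are given as a rotation vector (axis times angle).
In Python, from bench import ctrl, get_image, job gives the robot as it stands.
- The arm moves only by the shell command python3 -m crank 'ROWS' [FORCE]. ROWS is JSON, a list that holds one entry, the list of rows, each a list of 5 numbers: the shift along the tool's x, y, z in mm, then the turn about the tool's z in rad, then the closure, from -1 (fully open) to 1 (shut), so that 0 is half open. A call has 1 to 10 rows; each row shifts and turns the commanded pose from where the row before left it, along the tool's axes as they then stand; what a row does not reach is not made up. A row lasts 1/12 s, in which the tool goes at most 41.7 mm and 7.16 degrees, less where a joint would pass 70% of its speed; a pose out of reach is approached as far as the arm can. A call with a gripper value outside its range is refused whole. The fingers move at their own pace and stop on an object; FORCE is the grip in N (left out, the last holds). Time passes only in rows, so rows that do not move let the fingers close. It gives the time, the measured TCP pose, the force, the opening and the grip force at its end, in the units of the state.
- ctrl.get_state(): the state, without advancing time (a new reading comes with each control period).
- get_image(name): name is "scene" or "top" or "wrist"; returns a dict with "pixels" (420x560x3 uint8, red, green, blue), "fx", "fy", "cx", "cy" (pixels), "k1" (the pictures are not rectified: a ray, as slopes to the right and down, at radius r is drawn at 1 + k1 r^2 times it, then the intrinsics apply), "T" (4x4, takes a point from camera to world coordinates); the wrist camera has in their place "T_tool_cam" (4x4, takes a point from camera to tool coordinates, whose origin is the TCP and whose axes are the flange's). Camera axes: x right, y down, z forward; pixel columns grow to the right and rows downward; lengths in m; the calibration is good to about 2 mm. A picture is of the moment at which its call begins: read the wrist's pose just before it. There is no depth.
- job.close_job(): hands the job in; it is judged then, once.
The state is a dict: "time": time; "joint_positions": joint angles; "qd": joint speeds; "joint_torque": joint torques, N m; "position": TCP position; "tool_rot": TCP orientation; "ft_force": force on the tool from outside, world axes, zero at the start; "torque": the same for the moment, N m; "grip_width": opening from 0.0 (shut) to 1.0 (fully open); "grip_force": force on a finger pad.
Only numpy, scipy, OpenCV 4.12 (cv2) and the standard library are available. Lean on these libraries where they do the work, as an engineer would, in place of code of your own. Each camera call takes 0.05 s, during which the arm holds its last target. There are 200 camera calls.

## Working session

There is one attempt and no reset: what is moved stays moved. The work goes in short steps, Python scripts to look and compute and a shell command to move; the robot and the scene stay as the last step left them, time stands still between calls to the robot, and variables do not carry over. Pictures are saved under pics/ and viewed, at most 10 in all, crops included, and the job is handed in when it is done.

```bash
mkdir -p pics
cat > h.py <<'E'
import numpy as np, cv2, json
from scipy.spatial.transform import Rotation as R
from bench import ctrl, get_image, job
def snap(name,tag):
    s=ctrl.get_state(); d=get_image(name)
    T=d.get('T')
    if T is None:
        W=np.eye(4);W[:3,:3]=R.from_rotvec(s['tool_rot']).as_matrix();W[:3,3]=s['position'];T=W@np.array(d['T_tool_cam'])
    cv2.imwrite(f'pics/{tag}.png',cv2.cvtColor(np.array(d['pixels']),cv2.COLOR_RGB2BGR))
    json.dump(dict(K=[d[k] for k in('fx','fy','cx','cy','k1')],T=np.array(T).tolist()),open(f'pics/{tag}.json','w'))
def cal(tag):
    d=json.load(open(f'pics/{tag}.json'));return d['K'],np.array(d['T'])
def ray(tag,u,v):
    (fx,fy,cx,cy,k1),T=cal(tag)
    p=cv2.undistortPoints(np.array([[[u,v]]],float),np.array([[fx,0,cx],[0,fy,cy],[0,0,1]]),np.array([k1,0,0,0.]))[0,0]
    return T[:3,3],T[:3,:3]@np.array([p[0],p[1],1])
def atz(tag,u,v,z):
    o,d=ray(tag,u,v);return (o+d*(z-o[2])/d[2])
def proj(tag,P):
    (fx,fy,cx,cy,k1),T=cal(tag);q=T[:3,:3].T@(np.array(P)-T[:3,3]);x,y=q[:2]/q[2];f=1+k1*(x*x+y*y)
    return np.array([fx*x*f+cx,fy*y*f+cy])
def tri(*obs):
    A=np.zeros((3,3));b=np.zeros(3)
    for t,u,v in obs:
        o,d=ray(t,u,v);d=d/np.linalg.norm(d);M=np.eye(3)-np.outer(d,d);A+=M;b+=M@o
    return np.linalg.solve(A,b)
def totool(dw):
    return R.from_rotvec(ctrl.get_state()['tool_rot']).as_matrix().T@np.array(dw)*1000
E
python3 - <<'E'
from h import *
snap('scene','s0');snap('top','t0')
a=cv2.imread('pics/s0.png');b=cv2.imread('pics/t0.png')
for t in('s0','t0'):print(cal(t))
s=ctrl.get_state();print(s['time'],s['position'],s['tool_rot'],s['ft_force'],R.from_rotvec(s['tool_rot']).as_matrix().round(3))
E
```

```text
([389.25359854374676, 389.25359854374676, 271.7021922937391, 204.8412325463231, 0.0313334429136247], array([[-0.66577233,  0.58345701, -0.46510765,  0.96359254],
       [ 0.74604185,  0.50967018, -0.42855323,  0.35877185],
       [-0.01299089, -0.63230865, -0.77460764,  0.74479606],
       [ 0.        ,  0.        ,  0.        ,  1.        ]]))
([508.8385400382127, 508.8385400382127, 279.0866876756423, 204.87172852795985, -0.04557726660522758], array([[ 0.01295329, -0.99442795,  0.10461962,  0.50356168],
       [-0.99989573, -0.01221409,  0.00770323, -0.01122867],
       [-0.00638247, -0.1047085 , -0.99448248,  1.09945566],
       [ 0.        ,  0.        ,  0.        ,  1.        ]]))
0.1 [0.19061302 0.62089442 0.2215667 ] [-4.66012272e-01 -3.10664629e+00  2.69845849e-03] [-1.09953437  0.49682286 -0.02229896] [[-0.956  0.293 -0.   ]
 [ 0.293  0.956 -0.002]
 [-0.    -0.002 -1.   ]]
```

View pics/s0.png

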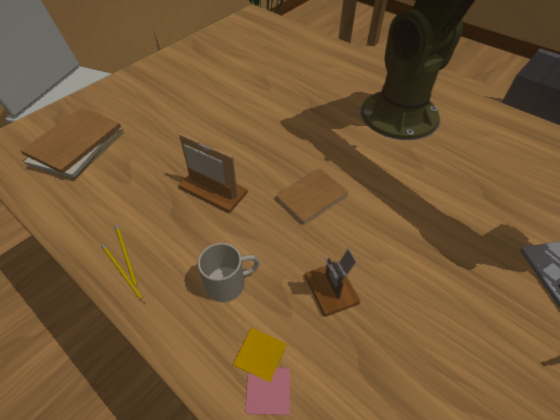

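View pics/t0.png

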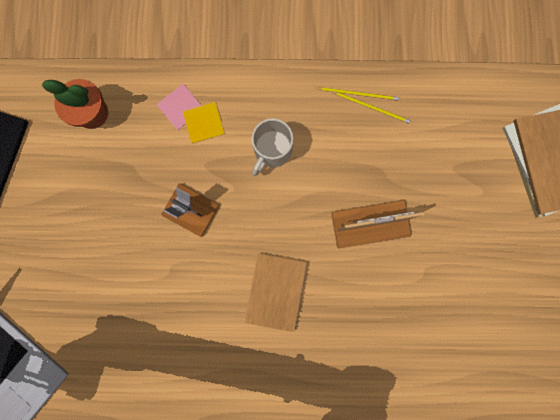

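The scene view shows the rack and clip at about (333,280), the stand at (210,175) and the mug at (222,272). In the top view the rack is at (192,210) and the stand at (372,222). I'll enlarge both.

Run:
```python
from h import *
def c(t,x,y,w,h):return cv2.resize(cv2.imread(f'pics/{t}.png')[y:y+h,x:x+w],(400,300),interpolation=cv2.INTER_CUBIC)
cv2.imwrite('pics/c0.png',np.vstack([np.hstack([c('s0',300,240,80,60),np.flip(c('s0',300,240,80,60),2)*0+c('t0',155,178,80,60)]),np.hstack([c('s0',172,135,80,60) if 0 else c('s0',165,130,107,80),c('t0',325,185,120,90)])]))
```

```text
(no output)
```

View pics/c0.png

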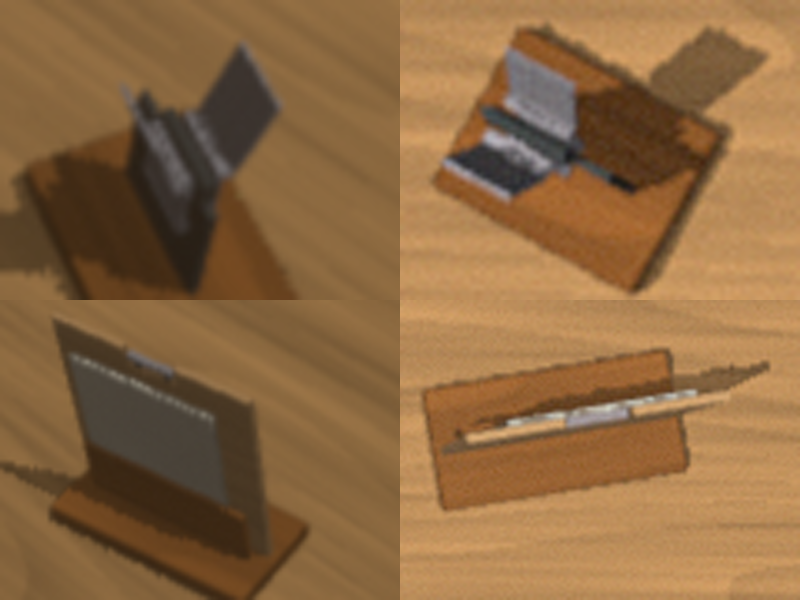

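In the crops, the clip stands on the rack with its wings leaning out. The stand's card side faces +x (away from the robot). The foot corners and wing edges are readable.

Run:
```python
from h import *
def P(l,z):return np.array([atz('t0',u,v,z) for u,v in l])
r=P([(179,183.6),(221,204),(202,236.4),(162,214.4)],.015);s=P([(332.5,212),(405.4,200),(411.4,236),(337.9,247.4)],.015)
w=P([(176.6,187.6),(190.6,194),(177.4,217.6),(164,211)],.130)
for n,q in(('rack',r),('stand',s),('wings',w)):
    print(n,q[:,:2].round(4).tolist(),q.mean(0).round(4));
    e=np.roll(q,-1,0)-q;print(np.linalg.norm(e,axis=1).round(4),np.degrees(np.arctan2(e[:,1],e[:,0])).round(1))
# wings top edge in scene crop
# board top ends (thickness middle) top view z=.153
def px(x,y):return 325+(x-400)/3.3333,185+(y-300)/3.3333
b=P([px(467,440),px(728,398)],.153);print('board',b.round(4),np.linalg.norm(b[0]-b[1]),b.mean(0))
n=P([px(565,418),px(632,408)],.146);print('saddle',n.round(4),n.mean(0))
```

```text
rack [[0.6612, 0.2139], [0.618, 0.1219], [0.548, 0.1608], [0.594, 0.2483]] [0.6053 0.1862 0.015 ]
[0.1016 0.0801 0.0989 0.0755] [-115.1  150.9   62.3  -27.1]
stand [[0.6037, -0.1173], [0.6315, -0.274], [0.5544, -0.2859], [0.5283, -0.129]] [ 0.5795 -0.2015  0.015 ]
[0.1591 0.078  0.1591 0.0763] [ -79.9 -171.2   99.4    8.8]
wings [[0.6366, 0.1944], [0.6245, 0.1669], [0.5786, 0.1909], [0.591, 0.2172]] [0.6077 0.1923 0.13  ]
[0.0301 0.0518 0.0291 0.051 ] [-113.8  152.4   64.8  -26.5]
board [[ 0.5632 -0.1273  0.153 ]
 [ 0.5885 -0.274   0.153 ]] 0.14884341891373834 [ 0.57586994 -0.20067336  0.153     ]
saddle [[ 0.5767 -0.1835  0.146 ]
 [ 0.5828 -0.2214  0.146 ]] [ 0.57978448 -0.20246083  0.146     ]
```

```bash
python3 -m crank '[[[-29.2,-16,0,0,-1],[-29.2,-16,0,0,-1],[-29.2,-16,0,0,-1],[-29.2,-16,0,0,-1],[-29.2,-16,0,0,-1],[-29.2,-16,0,0,-1],[-29.2,-16,0,0,-1],[-29.2,-16,0,0,-1],[-29.2,-16,0,0,-1]]]' 20
python3 -m crank '[[[-29.2,-16,0,0,-1],[-29.2,-16,0,0,-1],[-29.2,-16,0,0,-1],[-29.2,-16,0,0,-1],[-29.2,-16,0,0,-1],[-29.2,-16,0,0,-1],[-29.2,-16,0,0,-1],[-29.2,-16,0,0,-1],[-29.2,-16,0,0,-1]]]' 
python3 -m crank '[[[0,0,0,0.115,-1],[0,0,0,0.115,-1],[0,0,0,0.115,-1],[0,0,0,0.115,-1],[0,0,0,0.115,-1],[0,0,0,0.115,-1],[0,0,0,0.115,-1],[0,0,0,0.115,-1]]]'
python3 -m crank '[[[0,0,0,0.115,-1],[0,0,0,0.115,-1],[0,0,0,0.115,-1],[0,0,0,0.115,-1],[0,0,0,0.115,-1],[0,0,0,0.115,-1],[0,0,0,0.115,-1],[0,0,0,0,-1],[0,0,0,0,-1]]]'
python3 - <<'E'
from h import *
snap('wrist','w1')
s=ctrl.get_state();M=R.from_rotvec(s['tool_rot']).as_matrix();print(s['time'],s['position'],M.round(4),s['ft_force'],np.degrees(np.arctan2(M[1,1],M[0,1])))
cv2.imwrite('pics/w1b.png',cv2.resize(cv2.imread('pics/w1.png'),(800,600)))
E
```

```text
time: 0.85
position: [0.4005, 0.4051, 0.2222]
tool_rot: [-0.466, -3.107, 0.001]
ft_force: [0.6, 0.1, -0.5]
grip_width: 1.003
grip_force: 0.0
time: 1.6
position: [0.6094, 0.1905, 0.2221]
tool_rot: [-0.466, -3.106, 0.0]
ft_force: [0.5, 0.6, 1.0]
grip_width: 0.997
grip_force: 0.0
time: 2.27
position: [0.6084, 0.1918, 0.222]
tool_rot: [-1.804, -2.571, 0.001]
ft_force: [-0.5, 0.3, 1.3]
grip_width: 1.0
grip_force: 0.0
time: 3.02
position: [0.6084, 0.1919, 0.2221]
tool_rot: [-2.66, -1.672, 0.001]
ft_force: [-0.8, -0.1, 0.1]
grip_width: 1.005
grip_force: 0.0
3.0667 [0.60847915 0.1919599  0.22223181] [[ 4.337e-01  9.011e-01 -5.000e-04]
 [ 9.011e-01 -4.337e-01 -2.000e-04]
 [-4.000e-04 -4.000e-04 -1.000e+00]] [-0.35195622  0.20830962  0.67187138] -25.70065800283727
```

View pics/w1b.png

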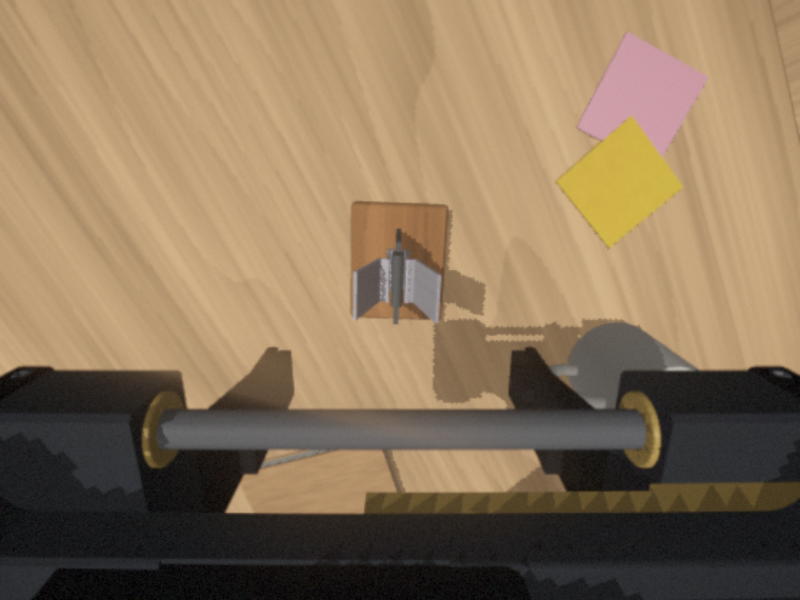

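The clip is centred near (398,285) between the open fingers, its wings facing the pads. I'll enlarge it for the exact offset.

Run:
```python
from h import *
cv2.imwrite('pics/c1.png',cv2.resize(cv2.imread('pics/w1.png')[135:231,215:343],(800,600),interpolation=cv2.INTER_CUBIC))
```

```text
(no output)
```

View pics/c1.png

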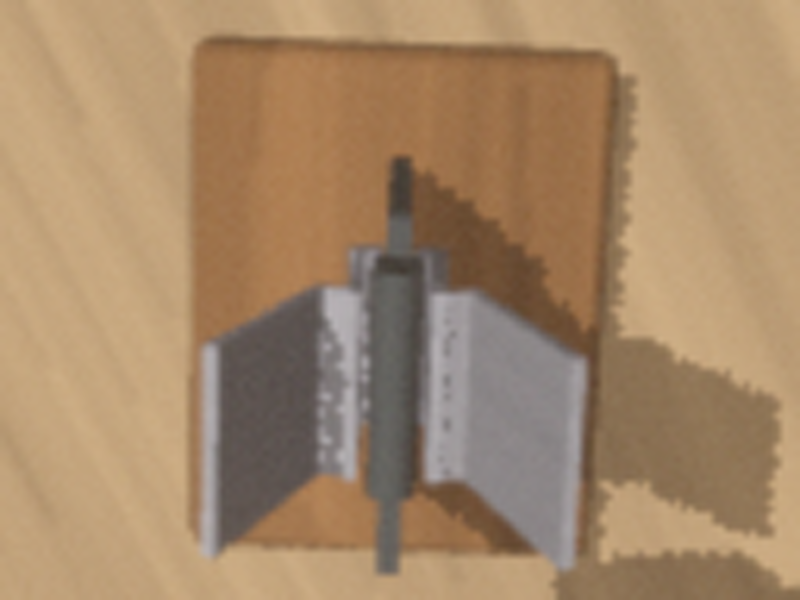

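Run:
```python
from h import *
f=lambda l,z:np.array([atz('w1',215+x/6.25-.42,135+y/6.25-.42,z) for x,y in l])
w=f([(203,343),(202,555),(586,355),(572,568)],.130);b=f([(397,256),(390,497)],.094);r=f([(200,40),(612,52),(600,552),(193,548)],.015);st=f([(401,157),(387,573)],.08)
ang=lambda a,b:np.degrees(np.arctan2(*(b-a)[1::-1]))
print(w.round(4),w.mean(0),ang(w[0],w[2]),ang(w[1],w[3]),np.linalg.norm(w[0]-w[2]),np.linalg.norm(w[0]-w[1]),np.linalg.norm(w[2]-w[3]))
print('bar',b,b.mean(0),np.linalg.norm(b[0]-b[1]),ang(b[1],b[0])-90)
print('rack',r.mean(0),ang(r[3],r[0])-90);print('strip',st,np.linalg.norm(st[0]-st[1]),ang(st[1],st[0])-90)
t=np.r_[(w.mean(0)+b.mean(0))[:2]/2,.099];print(totool(t-ctrl.get_state()['position']))
```

```text
[[0.5919 0.2217 0.13  ]
 [0.5778 0.195  0.13  ]
 [0.6375 0.1979 0.13  ]
 [0.6233 0.171  0.13  ]] [0.6076055  0.19641877 0.13      ] -27.53743126720475 -27.82401779161001 0.05145800102505292 0.030221467329197886 0.03047883958362499
bar [[0.61716362 0.21488656 0.094     ]
 [0.59949035 0.18088961 0.094     ]] [0.60832699 0.19788809 0.094     ] 0.038316277547826454 -27.467594708328193
rack [0.6061991  0.19180208 0.015     ] -28.30983373332497
strip [[0.62325684 0.22629637 0.08      ]
 [0.59109315 0.1650907  0.08      ]] 0.06914215172997233 -27.722009279042616
[  4.51175629  -2.66978677 123.23080737]
```

The tool needs to go about 2 mm in x, −2 mm in y, 123 mm down and turn +0.033 rad. The wrist and top cameras differ by about 4 mm, and I'm using a value between them.

```bash
python3 -m crank '[[[2.5,-2,20,0.033,-1],[0,0,20,0,-1],[0,0,20,0,-1],[0,0,20,0,-1],[0,0,15,0,-1],[0,0,15,0,-1],[0,0,13,0,-1],[0,0,0,0,-1],[0,0,0,0,-1]]]' 20
python3 -m crank '[[[0,0,0,0,0],[0,0,0,0,0],[0,0,0,0,0.2],[0,0,0,0,0.2]]]'
```

```text
time: 3.82
position: [0.6076, 0.1949, 0.099]
tool_rot: [-2.689, -1.624, 0.002]
ft_force: [1.1, -0.0, 0.3]
grip_width: 0.998
grip_force: 0.0
time: 4.15
position: [0.6085, 0.1952, 0.1004]
tool_rot: [2.69, 1.623, 0.002]
ft_force: [0.6, -0.3, -0.3]
grip_width: 0.779
grip_force: 0.0
```

```bash
python3 -m crank '[[[0,0,0,0,0.2],[0,0,0,0,0.2],[0,0,0,0,0.2],[0,0,0,0,0.2],[0,0,0,0,0.2],[0,0,0,0,0.2]]]' 
python3 -m crank '[[[0,0,0,0,1],[0,0,-1,0,1],[0,0,-1,0,1]]]' 
python3 -m crank '[[[0,0,-1,0,1],[0,0,0,0,1],[0,0,0,0,1],[0,0,0,0,1],[0,0,0,0,1]]]' 22
```

```text
time: 4.65
position: [0.6094, 0.1949, 0.1022]
tool_rot: [2.69, 1.622, 0.005]
ft_force: [-1.8, -1.5, 10.9]
grip_width: 0.417
grip_force: 8.6
time: 4.9
position: [0.6088, 0.1955, 0.1038]
tool_rot: [-2.689, -1.622, -0.004]
ft_force: [0.0, 0.2, 4.1]
grip_width: 0.272
grip_force: 20.0
time: 5.32
position: [0.6088, 0.1954, 0.1038]
tool_rot: [2.69, 1.623, 0.003]
ft_force: [-1.3, -0.1, 5.7]
grip_width: 0.27
grip_force: 22.0
```

```bash
python3 -m crank '[[[0,0,-5,0,1],[0,0,-10,0,1],[0,0,-15,0,1],[0,0,-20,0,1],[0,0,-20,0,1],[0,0,-20,0,1],[0,0,-20,0,1],[0,0,-20,0,1],[0,0,0,0,1]]]'
python3 - <<'E'
from h import *
print(totool(np.array([.577,-.2015,0])-[.6088,.1954,0]))
E
```

```text
time: 6.07
position: [0.6101, 0.1952, 0.2374]
tool_rot: [2.689, 1.622, 0.011]
ft_force: [1.1, -0.8, 0.5]
grip_width: 0.274
grip_force: 22.0
[-365.91476481  156.98931941   -1.26035222]
```

```bash
python3 -m crank '[[[-15,6.5,0,0,1],[-29.8,13,0,0,1],[-29.8,13,0,0,1],[-29.8,13,0,0,1],[-29.8,13,0,0,1],[-29.8,13,0,0,1],[-29.8,13,0,0,1]]]' 
python3 -m crank '[[[-29.8,13,0,0,1],[-29.8,13,0,0,1],[-29.8,13,0,0,1],[-29.8,13,0,0,1],[-29.8,13,0,0,1],[-29.8,13,0,0,1],[-15,6.5,0,0,1]]]' 
python3 -m crank '[[[0,0,0,-0.093,1],[0,0,0,-0.093,1],[0,0,0,-0.093,1],[0,0,0,-0.093,1],[0,0,0,-0.093,1],[0,0,0,-0.093,1],[0,0,0,-0.093,1],[0,0,0,0,1],[0,0,0,0,1]]]'
python3 - <<'E'
from h import *
snap('wrist','w2');snap('top','t2')
s=ctrl.get_state();M=R.from_rotvec(s['tool_rot']).as_matrix();print(s['time'],s['position'],M.round(4),s['ft_force'],np.degrees(np.arctan2(M[1,1],M[0,1])))
cv2.imwrite('pics/w2b.png',cv2.resize(cv2.imread('pics/w2.png'),(800,600)))
E
```

```text
time: 6.65
position: [0.5905, -0.0189, 0.2309]
tool_rot: [-2.69, -1.621, 0.004]
ft_force: [0.9, -0.3, -0.2]
grip_width: 0.268
grip_force: 22.0
time: 7.23
position: [0.5731, -0.2331, 0.2312]
tool_rot: [2.695, 1.614, -0.007]
ft_force: [-0.7, -0.4, -1.0]
grip_width: 0.269
grip_force: 22.0
time: 7.98
position: [0.5754, -0.2274, 0.2313]
tool_rot: [-2.033, -2.393, 0.002]
ft_force: [-0.1, -0.6, -1.1]
grip_width: 0.274
grip_force: 22.0
8.0833 [ 0.57598042 -0.22715215  0.23181509] [[-1.624e-01  9.867e-01 -1.300e-03]
 [ 9.867e-01  1.624e-01  2.000e-04]
 [ 5.000e-04 -1.200e-03 -1.000e+00]] [-0.18319829 -0.35724823 -1.33572472] 9.345798532602853
```

View pics/w2b.png

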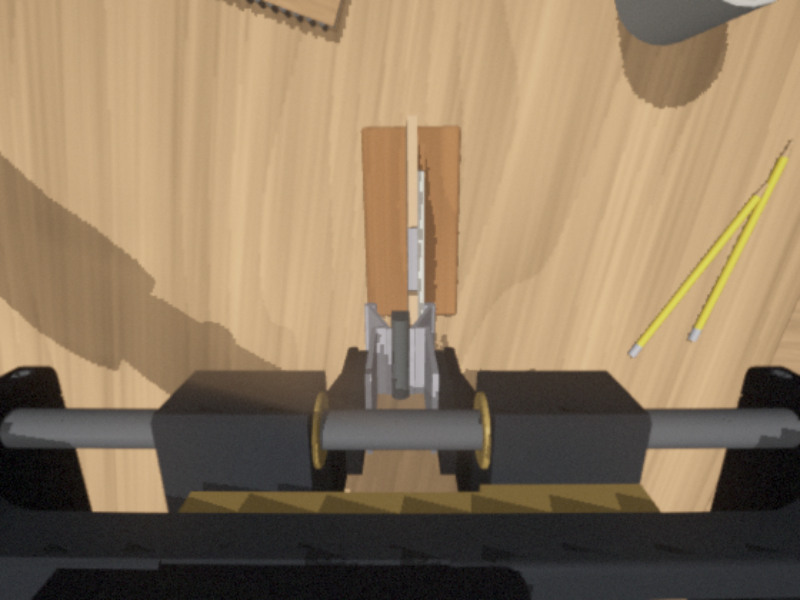

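The held clip is at about (401,350), and beyond it are the board, card and saddle (grey, about (413,258)) on one line. I'll enlarge both.

Run:
```python
from h import *
i=cv2.imread('pics/w2.png');f=lambda y:cv2.resize(i[y:y+100,255:321],(396,600),interpolation=cv2.INTER_CUBIC)
cv2.imwrite('pics/c2.png',np.hstack([f(115),f(200)]))
```

```text
(no output)
```

View pics/c2.png

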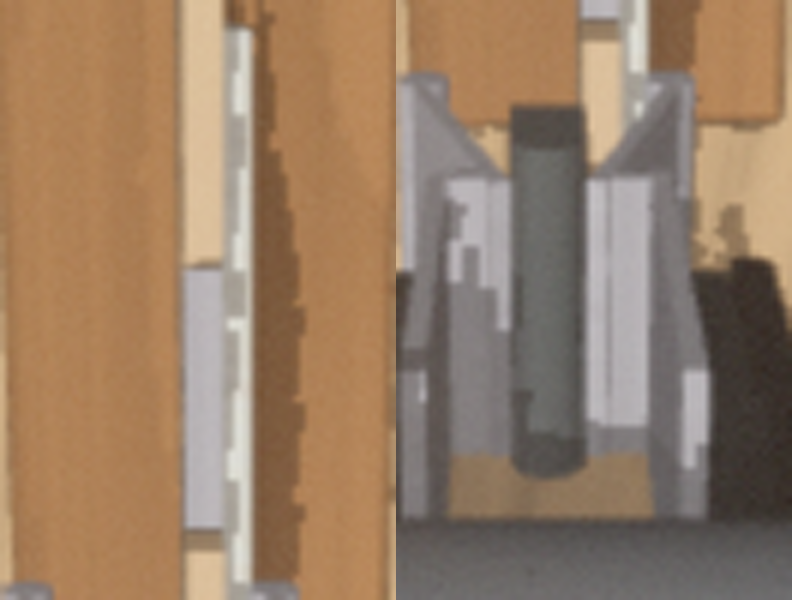

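Run:
```python
from h import *
s=ctrl.get_state();p=np.array(s['position'])
A=lambda x,y,z:totool(atz('w2',255+x/6-.42,115+y/6-.42,z)-p).round(1)
B=lambda x,y,z:totool(atz('w2',255+(x-396)/6-.42,200+y/6-.42,z)-p).round(1)
print('bar far/near',B(548,147,.222),B(550,465,.222),'sides',B(513,300,.222),B(586,300,.222))
for z in(.144,.147,.150):print('saddle',z,A(203,268,z),A(203,528,z),A(183,400,z),A(224,400,z))
print('notch edges z.153',A(203,266,.153),A(203,545,.153))
for y in(60,240):print('board',A(178,y,.153),A(224,y,.153))
for y in(60,300,550):print('card',A(224,y,.13),A(253,y,.13))
print('stand foot', [atz('w2',u/1.4286,v/1.4286,.015).round(4) for u,v in((363,127),(460,126),(457,314),(369,314))])
```

```text
bar far/near [18.5 -0.5  9.8] [-16.3  -0.3   9.8] sides [ 2.2 -4.   9.8] [2.2 3.3 9.8]
saddle 0.144 [45.4  6.1 87.8] [ 9.4  6.4 87.8] [27.5  3.5 87.8] [27.5  9.1 87.8]
saddle 0.147 [45.8  6.  84.8] [10.2  6.3 84.8] [28.1  3.5 84.8] [28.1  9.  84.8]
saddle 0.15 [46.2  6.  81.8] [11.1  6.2 81.8] [28.7  3.4 81.8] [28.7  8.9 81.8]
notch edges z.153 [46.9  5.9 78.8] [ 9.6  6.2 78.8]
board [72.5  2.6 78.8] [72.5  8.4 78.8]
board [50.2  2.7 78.8] [50.2  8.6 78.8]
card [ 71.8   9.1 101.8] [ 71.8  13.1 101.8]
card [ 38.9   9.5 101.8] [ 38.9  13.6 101.8]
card [  2.    9.8 101.8] [  2.   14.1 101.8]
stand foot [array([ 0.5283, -0.1262,  0.015 ]), array([ 0.6045, -0.1129,  0.015 ]), array([ 0.6334, -0.2687,  0.015 ]), array([ 0.5554, -0.2815,  0.015 ])]
```

Clip centre in tool axes is (0.9, −0.4) mm, and the notch is at (28.2, 7.6) mm; the measured sizes match what is given. I'll move (27.3, 8), lower to just above the notch and look again.

```bash
python3 -m crank '[[[5,2,0,0,1],[10,3,0,0,1],[8,2,0,0,1],[4.3,1,0,0,1],[0,0,6,0,1],[0,0,8,0,1],[0,0,8,0,1],[0,0,8,0,1]]]' 
python3 -m crank '[[[0,0,8,0,1],[0,0,6,0,1],[0,0,2,0,1],[0,0,0,0,1],[0,0,0,0,1],[0,0,0,0,1]]]'
python3 - <<'E'
from h import *
snap('wrist','w3')
s=ctrl.get_state();print(s['position'],s['ft_force'])
i=cv2.imread('pics/w3.png');i=i[165:300,240:330]
cv2.imwrite('pics/c3.png',cv2.resize(i,(400,600),interpolation=cv2.INTER_CUBIC))
E
```

```text
time: 8.75
position: [0.5797, -0.1989, 0.2013]
tool_rot: [-2.03, -2.397, 0.001]
ft_force: [0.0, -0.1, -0.3]
grip_width: 0.27
grip_force: 22.0
time: 9.25
position: [0.5805, -0.1987, 0.1871]
tool_rot: [2.029, 2.397, 0.001]
ft_force: [-0.1, -0.9, -0.4]
grip_width: 0.27
grip_force: 22.0
[ 0.58053149 -0.1986416   0.18711732] [ 0.08857432 -0.46809075  0.37548169]
```

View pics/c3.png

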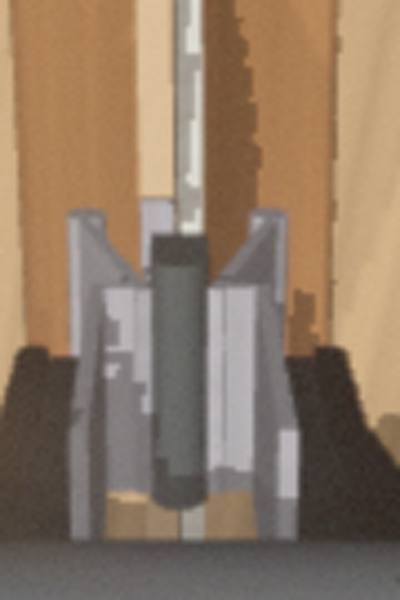

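Run:
```python
from h import *
p=np.array(ctrl.get_state()['position'])
k=4.4444
A=lambda x,y,z:totool(atz('w3',240+x/k-.39,165+y/k-.39,z)-p).round(1)
print('bar far top',A(180,263,.177),'far bottom',A(180,235,.163),'near top',A(180,498,.177),'sides',A(153,350,.177),A(207,350,.177))
print('notch far edge',A(155,198,.153),'saddle far',[A(155,201,z) for z in(.144,.147,.150)])
print('board',A(136,190,.153),A(175,190,.153),A(137,20,.153),A(175,20,.153),'card',A(175,100,.13),A(206,100,.13),A(206,220,.13))
```

```text
bar far top [18.6  0.2 10.1] far bottom [17.7  0.2 24.1] near top [-16.3   0.2  10.1] sides [ 6.1 -3.4 10.1] [ 6.1  3.9 10.1]
notch far edge [20.2 -3.5 34.1] saddle far [array([16.9, -3.7, 43.1]), array([17.8, -3.6, 40.1]), array([18.8, -3.6, 37.1])]
board [21.4 -6.3 34.1] [21.4 -0.5 34.1] [46.8 -5.9 34.1] [46.8 -0.5 34.1] card [29.7 -0.6 57.1] [29.7  4.4 57.1] [ 9.2  4.5 57.1]
```

Along the board the clip is within 0.5 mm of the notch centre. Across it, the clip is about 1.5 mm too far to the card side. I'll correct that and lower slowly.

```bash
python3 -m crank '[[[0.3,-1.5,0,0,1],[0,0,2,0,1],[0,0,2,0,1],[0,0,2,0,1],[0,0,2,0,1],[0,0,1,0,1],[0,0,1,0,1],[0,0,0,0,1],[0,0,0,0,1]]]' 
python3 -m crank '[[[0,0,1,0,1],[0,0,1,0,1],[0,0,1,0,1],[0,0,0,0,1]]]'
python3 -m crank '[[[0,0,1,0,1],[0,0,1,0,1],[0,0,0,0,1]]]'
```

```text
time: 10.05
position: [0.5787, -0.1984, 0.1765]
tool_rot: [-2.03, -2.398, -0.0]
ft_force: [-0.2, -0.7, -1.5]
grip_width: 0.273
grip_force: 22.0
time: 10.38
position: [0.5786, -0.1983, 0.1733]
tool_rot: [-2.029, -2.398, 0.0]
ft_force: [-0.2, -0.6, -0.8]
grip_width: 0.272
grip_force: 22.0
time: 10.63
position: [0.5788, -0.1985, 0.1717]
tool_rot: [2.029, 2.398, 0.0]
ft_force: [-0.2, -0.2, 1.7]
grip_width: 0.273
grip_force: 22.0
```

```bash
python3 -m crank '[[[0,0,1,0,1],[0,0,0,0,1]]]'
python3 -m crank '[[[0,0,1,0,1],[0,0,0,0,1]]]'
python3 -m crank '[[[0,0,1,0,1],[0,0,0,0,1]]]'
python3 -m crank '[[[0,0,1,0,1],[0,0,0,0,1]]]'
```

```text
time: 10.8
position: [0.5788, -0.1985, 0.1708]
tool_rot: [2.029, 2.398, 0.0]
ft_force: [-0.8, -0.3, 1.8]
grip_width: 0.271
grip_force: 22.0
time: 10.97
position: [0.5788, -0.1985, 0.1697]
tool_rot: [2.029, 2.398, 0.001]
ft_force: [-0.4, -0.7, 2.2]
grip_width: 0.267
grip_force: 22.0
time: 11.13
position: [0.5788, -0.1985, 0.1687]
tool_rot: [2.029, 2.398, 0.0]
ft_force: [-0.4, 0.1, 2.1]
grip_width: 0.269
grip_force: 22.0
time: 11.3
position: [0.5789, -0.1985, 0.168]
tool_rot: [2.029, 2.398, 0.001]
ft_force: [-1.5, -0.0, 4.4]
grip_width: 0.273
grip_force: 22.0
```

```bash
python3 -m crank '[[[0,0,1,0,1],[0,0,0,0,1]]]'
python3 -m crank '[[[0,0,1,0,1],[0,0,0,0,1]]]'
```

```text
time: 11.47
position: [0.579, -0.1986, 0.1679]
tool_rot: [2.029, 2.397, 0.001]
ft_force: [-2.1, 0.3, 8.5]
grip_width: 0.273
grip_force: 22.0
time: 11.63
position: [0.5789, -0.1987, 0.1677]
tool_rot: [2.029, 2.397, 0.002]
ft_force: [-4.2, 2.6, 12.9]
grip_width: 0.272
grip_force: 22.0
```

It's on the stop: position holds while force rises. Now I'll ease to about 11 N and hold.

```bash
python3 -m crank '[[[0,0,-0.5,0,1],[0,0,0,0,1],[0,0,0,0,1],[0,0,0,0,1],[0,0,0,0,1],[0,0,0,0,1],[0,0,0,0,1],[0,0,0,0,1],[0,0,0,0,1]]]'
```

```text
time: 12.38
position: [0.5789, -0.1987, 0.1677]
tool_rot: [2.029, 2.397, 0.001]
ft_force: [-3.5, 0.7, 10.1]
grip_width: 0.271
grip_force: 22.0
```

```bash
python3 -m crank '[[[0,0,0,0,0.44],[0,0,0.3,0,0.4],[0,0,0,0,0.4]]]'
python3 -m crank '[[[0,0,0.3,0,0.36],[0,0,0.3,0,0.32],[0,0,0,0,0.32]]]'
```

```text
time: 12.63
position: [0.5793, -0.1987, 0.1673]
tool_rot: [2.029, 2.397, 0.002]
ft_force: [-2.4, 0.5, 8.3]
grip_width: 0.298
grip_force: 10.4
time: 12.88
position: [0.5792, -0.1988, 0.1667]
tool_rot: [2.029, 2.397, 0.002]
ft_force: [-2.9, 0.2, 7.6]
grip_width: 0.337
grip_force: 8.5
```

```bash
python3 -m crank '[[[0,0,0.5,0,0.28],[0,0,0.4,0,0.24],[0,0,0,0,0.24]]]'
python3 -m crank '[[[0,0,0.4,0,0.2],[0,0,0.4,0,0.16],[0,0,0,0,0.16]]]'
```

```text
time: 13.13
position: [0.5795, -0.1988, 0.1659]
tool_rot: [2.028, 2.396, 0.002]
ft_force: [-0.3, 0.3, 8.7]
grip_width: 0.374
grip_force: 7.9
time: 13.38
position: [0.5794, -0.1988, 0.1651]
tool_rot: [2.028, 2.396, 0.002]
ft_force: [-1.7, -0.0, 8.5]
grip_width: 0.416
grip_force: 7.8
```

```bash
python3 -m crank '[[[0,0,0.4,0,0.14],[0,0,0.4,0,0.11],[0,0,0,0,0.11]]]'
python3 -m crank '[[[0,0,0.4,0,0.08],[0,0,0.2,0,0.06],[0,0,0,0,0.06]]]'
```

```text
time: 13.63
position: [0.5796, -0.1988, 0.1645]
tool_rot: [2.028, 2.396, 0.002]
ft_force: [-1.9, 1.7, 9.5]
grip_width: 0.44
grip_force: 7.9
time: 13.88
position: [0.5796, -0.1988, 0.164]
tool_rot: [2.028, 2.396, 0.002]
ft_force: [-1.4, 1.2, 10.2]
grip_width: 0.471
grip_force: 7.4
```

```bash
python3 -m crank '[[[0,0,0.2,0,0.04],[0,0,0.2,0,0.01],[0,0,0,0,0.01]]]'
python3 -m crank '[[[0,0,0.2,0,-0.01],[0,0,0.1,0,-0.04],[0,0,0,0,-0.04]]]'
python3 -m crank '[[[0,0,0,0,-0.07],[0,0,0,0,-0.1],[0,0,0,0,-0.1]]]'
```

```text
time: 14.13
position: [0.5798, -0.1988, 0.1635]
tool_rot: [2.028, 2.396, 0.003]
ft_force: [-0.5, 0.1, 9.4]
grip_width: 0.492
grip_force: 6.5
time: 14.38
position: [0.5791, -0.1985, 0.1617]
tool_rot: [2.029, 2.397, 0.001]
ft_force: [1.6, -0.5, 1.8]
grip_width: 0.518
grip_force: 0.8
time: 14.63
position: [0.5782, -0.1982, 0.1606]
tool_rot: [-2.029, -2.397, 0.001]
ft_force: [0.2, 0.7, 0.3]
grip_width: 0.544
grip_force: 0.0
```

```bash
python3 -m crank '[[[0,0,0,0,-1],[0,0,0,0,-1],[0,0,0,0,-1],[0,0,0,0,-1],[0,0,0,0,-1],[0,0,0,0,-1],[0,0,0,0,-1],[0,0,0,0,-1],[0,0,0,0,-1]]]'
python3 -m crank '[[[0,0,-5,0,-1],[0,0,-10,0,-1],[0,0,-15,0,-1],[0,0,-15,0,-1],[0,0,-15,0,-1],[0,0,-15,0,-1],[0,0,-15,0,-1],[0,0,0,0,-1],[0,0,0,0,-1]]]'
python3 -m crank '[[[-10,0,0,0,-1],[-10,0,0,0,-1],[-10,0,0,0,-1],[0,0,0,0,-1],[0,0,0,0,-1]]]'
python3 - <<'E'
from h import *
snap('wrist','w4');snap('scene','s4')
print(ctrl.get_state()['time'])
i=cv2.imread('pics/w4.png')[60:260,200:367];j=cv2.imread('pics/s4.png')[120:220,165:249]
cv2.imwrite('pics/c4.png',np.hstack([cv2.resize(i,(400,480)),cv2.resize(j,(400,480),interpolation=cv2.INTER_CUBIC)]))
E
```

```text
time: 15.38
position: [0.5787, -0.1984, 0.1614]
tool_rot: [2.03, 2.398, 0.0]
ft_force: [-0.3, -0.0, -0.1]
grip_width: 0.991
grip_force: 0.0
time: 16.13
position: [0.5792, -0.1988, 0.2527]
tool_rot: [2.028, 2.396, 0.002]
ft_force: [-0.2, -0.8, 0.0]
grip_width: 0.999
grip_force: 0.0
time: 16.55
position: [0.583, -0.2296, 0.2507]
tool_rot: [-2.032, -2.395, 0.002]
ft_force: [1.1, 0.5, 0.4]
grip_width: 1.001
grip_force: 0.0
16.65
```

View pics/c4.png

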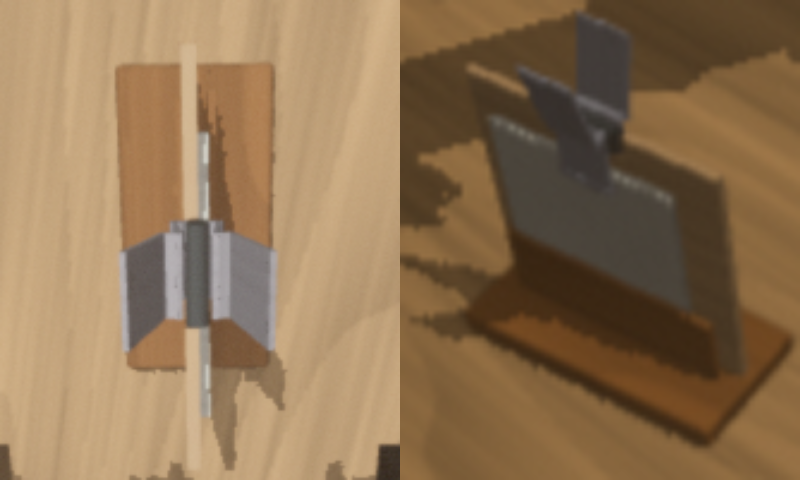

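The clip sits in the notch at about (197,275) in the left view. In the scene view its jaw is over the card, which stands upright in the ledge. The robot is clear, so I'll hand in.

```bash
python3 -c "
from bench import job;print(job.close_job())"
```

```text
the job is handed in; nothing more can be done
None
```

The clip now grips board and card in the notch: I held it at about 10 N on the saddle's stop for over half a second, kept pressing while the wings swung out, then moved clear and handed in at about 17 s; no verdict came back, and I didn't measure the saddle's height after letting go.

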